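# Stop the shaker, balance its load, reset the stop

### The arm

A 6-joint arm with a two-finger parallel gripper is mounted at the origin on the work surface. World frame = base frame: x ahead of the robot, y to its left, z up, the work surface at z = 0. Lengths are in m, angles in degrees, forces in N, time in s.
With the tool pointing down it reaches from about 0.375 to 0.975 m from the base axis. Payload 3.8 kg.
Tool frame: the origin (TCP) lies on the centre line of the jaws, within the pads' length; the fingertips stand 14 mm ahead of it and the grasp point (between the pads) lies 5 mm behind it; z points along the fingers, x is the direction in which the jaws open and shut, and the axes are right-handed (so a half turn about z gives the same grasp; the last joint's range is limited). The gripper opens to 88 mm and grips with 3 to 60 N. Pads are 18 mm wide; open, the fingers measure 123 mm over their backs; the gripper's body (75 mm by 187 mm) begins 45 mm behind the grasp point.
Start: joints at [62.458, 15.12, 91.902, -0, 72.978, -2.114], TCP at [0.29, 0.61, 0.253] pointing down, gripper open.
Joint ranges: [-150.88, 150.88], [-54.13, 125.18], [17.81, 147.31], [-75.09, 255.09], [0, 152.58], [-146.25, 146.25]. Speed limits (degrees/s): [147.25, 147.25, 180, 180, 180, 180].

### API

Orientations are given as [roll, pitch, yaw] about the fixed x, y, z axes, in that order (R = Rz(yaw) Ry(pitch) Rx(roll)).
In Python, from bench import robot gives the robot as it stands. Calls block until the motion is done:
- robot.move_ptp(position, orientation): joint-space move of the TCP to a pose.
- robot.movel(position, ori=None, speed=0.15): straight line of the TCP; ori=None keeps the orientation; speed is the mean speed in m/s.
- robot.set_joints(angles): joint-space move.
- robot.set_gripper(opening): finger opening in m; the grip force is fixed at half the most; returns when the fingers have stopped.
- robot.wait(seconds).
- robot.inverse_kinematics(position, orientation): joint angles nearest the present ones, or None.
- robot.sense(): the state.
- robot.read_camera(name): name is "scene" or "top" or "wrist"; returns a dict with "image" (384x512x3 uint8, red, green, blue), "fx", "fy", "cx", "cy" (pixels), "rvec" (rotation vector, rad) and "tvec" (3), from world to camera coordinates, as OpenCV has them. Camera axes: x right, y down, z forward; pixel columns grow to the right and rows downward; lengths in m; the calibration is good to about 2 mm. A picture is of the moment at which its call begins. There is no depth.
A pose or a line that the arm cannot do raises robot.IKError and nothing moves.
- robot.hand_in(): hands the job in, once; it reports no verdict.
Trained networks look in a picture, given as the dict that the camera call returned (one of the last four; its "shot" number tells which), for a name from the list of things; names that differ only in an ending like _2 or _b are one class to them, and where a whole thing is asked for, a point or a joint stands for the part that bears it (a point fixed in the world has none). Each returns a list of dicts, best first, with "p" (0 to 1); they miss things now and then, are a little off and sometimes report something else, mostly with a low value. They report only what shows in the picture. A call takes as long as a camera call. They do not tell look-alikes from the thing itself.
- robot.masks_of(picture, thing): "region" (384x512 bool, what is visible of it) and "box" ([left, top, right, bottom] in pixels, round what is visible of it).
- robot.spot_point(picture, thing): "centre" ([column, row] in pixels: a listed point, or the origin of a listed thing).
The state is a dict: "clock": time; "joints": joint angles; "dq": joint speeds; "joint_torque": joint torques, N m; "tcp_pos": TCP position; "tcp_rot": TCP orientation; "force": force on the tool from outside, world axes, zero at the start; "moment": the same for the moment, N m; "finger_gap": finger opening in m.
Only numpy, scipy, OpenCV 4.12 (cv2) and the standard library are available. Lean on these libraries where they do the work, as an engineer would, in place of code of your own. Each camera call takes 0.05 s, during which the arm holds its last target. There are 200 camera calls.

### The job

Press the red mushroom stop button on the sloping console until it stays latched down, and let go of it. With the stop still latched, take the jar with the orange lid from the bench and set it down gently, upright, on the shaker's black platform, midway between the two blue-lidded jars and in line with them. Then twist the stop button's head clockwise (do not pull it) until it releases and springs back up; leave all the other things where they stand.

Things in the scene. Friction and masses are not known exactly. Their poses are not given: they have to be found in the camera images.
- stop_face (a point): fixed point where the stop button's axis meets the console's sloping face (yellow disc); its z axis points out of the face along the button's axis, 30 degrees from vertical, towards the console's front; its x axis runs up the slope. The face is 116 mm along the slope, 120 mm wide. The button is pressed along -z
- stop_top (a point): centre of the top of the red mushroom head; 27 mm out from the face when up, about 20 mm when latched; its z axis points out along the button's axis. The head is a round disc, 40 mm diameter, 14 mm thick, on a 22 mm stem (up: 13 to 27 mm from the face; latched: about 6 to 20 mm). It can be gripped across its diameter at any angle
- stop (a joint): how far the mushroom is pressed in, m: 0 up; hard end at 0.0090; it latches once pushed past about 0.0075 and then rests at about 0.0065. The push has a hump of about 5 N halfway; pushing it fully in takes about 5 N, 8 to 12 N is a firm push
- stop_twist (a joint): turn of the mushroom head, rad: 0 at rest, grows clockwise seen from outside the face, hard end at 0.8. When latched, turning past about 0.5 (best on to near the end) frees the latch and the spring (about 4 N) lifts the head, as soon as the grip lets it slide; a light spring (under 0.05 N m) turns the head back to 0
- console: grey-white control box on a dark foot, on the bench, fixed; about 130 mm deep, 120 mm wide, 110 mm high at its back; origin on the bench below the middle of the sloping face, the slope faces its -x; it carries the stop button
- shaker: low orbital shaker, standing still, fixed; body 220 x 240 mm, black platform on top 250 mm (its x) by 260 mm (its y), top surface 85 mm above the bench; origin on the bench under the platform's centre
- specimen: the jar with the ORANGE lid, to be placed; round screw-lid jar, body 44 mm diameter, lid 46 mm diameter and 18 mm high, 80 mm tall in all, origin at the centre of its underside, z up its axis; loose, about 0.1 kg
- ref_a: first blue-lidded jar on the platform; round screw-lid jar, body 44 mm diameter, lid 46 mm diameter and 18 mm high, 80 mm tall in all, origin at the centre of its underside, z up its axis; loose, about 0.1 kg
- ref_b: second blue-lidded jar on the platform, 116 mm from the first between centres, along ref_a's own +y; round screw-lid jar, body 44 mm diameter, lid 46 mm diameter and 18 mm high, 80 mm tall in all, origin at the centre of its underside, z up its axis; loose, about 0.1 kg
- gap_mid (a point): the point on the platform midway between the two blue-lidded jars, at the height of their undersides (the point belongs to ref_a; its y axis points along the line from ref_a to ref_b)
- jar_green: bystander with GREEN lid; round screw-lid jar, body 44 mm diameter, lid 46 mm diameter and 18 mm high, 80 mm tall in all, origin at the centre of its underside, z up its axis; loose, about 0.1 kg
- jar_white: bystander with WHITE lid; round screw-lid jar, body 44 mm diameter, lid 46 mm diameter and 18 mm high, 80 mm tall in all, origin at the centre of its underside, z up its axis; loose, about 0.1 kg
- beaker: bystander: clear open beaker on the platform, 48 mm diameter, 60 mm tall, origin at the centre of its underside
- bottle: bystander: white bottle, 56 mm diameter, 150 mm tall, origin at the centre of its underside
- dishes: bystander: stack of white dishes, 88 mm diameter, 42 mm high, origin at the centre of its underside
- tip_box: bystander: blue box with white lid, 117 (x) x 77 (y) x 63 mm high, origin at the centre of its underside
- brush: bystander: brush 150 mm long lying on the bench along its x, under 30 mm high
Things that resemble listed ones, but are neither listed nor needed, are in the scene too. What is shaped like the specimen but yellow is not meant. What is shaped like the console but purple is not meant.

How it is judged:
By the outcome, as a careful person would: the job done as asked, in the order asked, and still so for the second after the job is handed in, with the robot touching nothing.
It also fails if it takes over 72 s, if anything falls off the work surface, if the arm or the gripper's body presses on something with over 40 N, if the wrist force passes 120 N, or if a joint passes its speed limit or range.

## Working session

There is one attempt and no reset: what is moved stays moved. The work goes in short steps, each a Python script; the robot and the scene stay as the last script left them, time stands still between calls to the robot, and variables do not carry over. Pictures are saved under pics/ and viewed, about 8 in all and at most 12, crops included, and the job is handed in when it is done.

```bash
ls; mkdir -p pics
cat > h.py <<'E'
import numpy as np, cv2, sys
from bench import robot
def cam(n, save=None):
    p=robot.read_camera(n)
    if save: cv2.imwrite(f'pics/{save}.png', p["image"][:,:,::-1])
    return p
def proj(p,X):
    R=cv2.Rodrigues(np.array(p["rvec"],float))[0]; c=R@np.array(X,float)+np.array(p["tvec"]).ravel()
    return np.array([p["fx"]*c[0]/c[2]+p["cx"],p["fy"]*c[1]/c[2]+p["cy"]])
def ray(p,uv):
    R=cv2.Rodrigues(np.array(p["rvec"],float))[0]; t=np.array(p["tvec"],float).ravel()
    d=R.T@np.array([(uv[0]-p["cx"])/p["fx"],(uv[1]-p["cy"])/p["fy"],1]); return -R.T@t, d/np.linalg.norm(d)
def onz(p,uv,z):
    o,d=ray(p,uv); return o+d*(z-o[2])/d[2]
E
python3 - <<'E'
from h import *
a=cam("scene");b=cam("top")
cv2.imwrite('pics/a.png',np.vstack([a["image"],b["image"]])[:,:,::-1][:, :] if 0 else cv2.resize(np.hstack([a["image"],b["image"]])[:,:,::-1],None,fx=0.78,fy=0.78))
z=dict(specimen=0,ref_a=.085,jar_green=0,beaker=.085,shaker=0,console=0,stop_face=.07,stop_top=.09,gap_mid=.085,bottle=0,dishes=0,tip_box=0,brush=0)
for p,n in((a,'scene'),(b,'top')):
    print(n,ray(p,(256,192)))
    for t in z:
        print(t,[(round(d["p"],2),np.round(d["centre"]).astype(int).tolist(),onz(p,d["centre"],z[t]).round(3)[:2].tolist()) for d in robot.spot_point(p,t) if d["p"]>.2])
print(robot.sense())
E
```

```text
pics
scene (array([1.22177834, 0.27459648, 0.89893986]), array([-0.64633718, -0.21031152, -0.73349664]))
specimen [(0.69, [276, 202], [0.452, 0.085]), (0.57, [244, 221], [0.545, 0.015]), (0.33, [158, 180], [0.462, -0.285])]
ref_a [(0.96, [189, 198], [0.573, -0.123]), (0.81, [153, 178], [0.528, -0.25])]
jar_green [(0.68, [172, 209], [0.556, -0.196]), (0.62, [266, 240], [0.588, 0.092])]
beaker [(0.93, [158, 214], [0.643, -0.179])]
shaker [(0.72, [176, 209], [0.554, -0.185])]
console [(0.87, [362, 179], [0.293, 0.31]), (0.79, [316, 259], [0.614, 0.233])]
stop_face [(0.71, [317, 242], [0.612, 0.228]), (0.53, [366, 159], [0.282, 0.309])]
stop_top [(0.75, [317, 244], [0.632, 0.229])]
gap_mid [(0.7, [175, 189], [0.551, -0.173])]
bottle [(0.64, [411, 275], [0.595, 0.466]), (0.59, [247, 280], [0.721, 0.081])]
dishes [(0.77, [311, 213], [0.466, 0.189])]
tip_box [(0.65, [409, 279], [0.608, 0.463])]
brush [(0.82, [285, 183], [0.37, 0.09])]
top (array([0.30702911, 0.07662348, 1.17571624]), array([ 0.15739858, -0.01859011, -0.98736016]))
specimen [(0.51, [263, 175], [0.555, 0.03]), (0.48, [243, 20
[... 833 characters left out ...]
239])]
brush [(0.96, [247, 223], [0.389, 0.084])]
{'clock': 1.4, 'joints': array([ 6.24600162e+01,  1.51207591e+01,  9.19039504e+01, -1.83819636e-03,
        7.29764719e+01, -2.11368864e+00]), 'dq': array([ 0.01287408,  0.01264003, -0.05166219, -0.00028884, -0.03886401,
        0.05490522]), 'joint_torque': array([-2.95323065e-03, -5.02068543e+01, -3.57239985e+01,  7.26135448e-02,
        1.86299882e-02, -1.54154083e-05]), 'tcp_pos': array([0.28981066, 0.60960543, 0.25268662]), 'tcp_rot': array([1.79998287e+02, 1.24545480e-03, 6.45742430e+01]), 'force': array([ 0.35043523, -0.82318495, -0.62750524]), 'moment': array([-0.01867993, -0.05881001,  0.03303134]), 'finger_gap': 0.08823190196554809}
```

View pics/a.png

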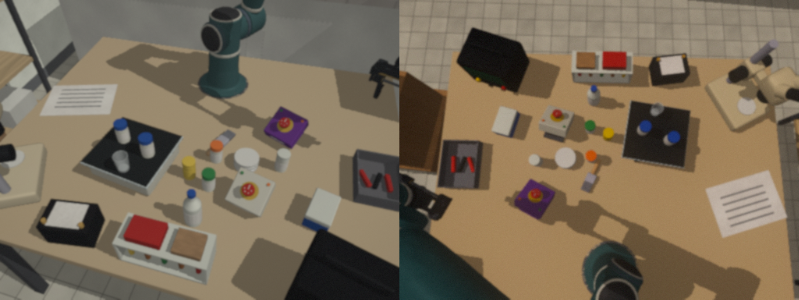

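The scene view (left half) shows the real grey console at about (248,190), the orange jar at (216,147) and the blue-lidded jars at (122,125) and (147,140). The purple console and the yellow jar are decoys. Next I'll take close wrist views.

Run:
```python
from h import *
def look(pos,name,things):
    robot.move_ptp(pos,[180,0,0]); robot.wait(.3)
    p=cam("wrist",name); o,d=ray(p,(256,192)); print(name,o.round(3),d.round(3),robot.sense()["clock"])
    np.save(f'pics/{name}.npy',dict(p),allow_pickle=True)
    for t,z in things.items():
        print(t,[(round(q["p"],2),np.round(q["centre"]).astype(int).tolist(),onz(p,q["centre"],z).round(3)[:2].tolist()) for q in robot.spot_point(p,t) if q["p"]>.2])
look([.55,.18,.36],'w1',dict(stop_face=.07,stop_top=.09,console=0,specimen=0,dishes=0))
look([.52,-.12,.38],'w2',dict(ref_a=.085,gap_mid=.085,beaker=.085,shaker=0))
cv2.imwrite('pics/w12.png',np.hstack([cv2.resize(cv2.imread(f'pics/w{i}.png'),(400,300)) for i in(1,2)]))
```

```text
w1 [0.549 0.254 0.493] [ 0.018 -0.288 -0.958] 3.6083
stop_face [(0.96, [304, 119], [0.625, 0.237]), (0.79, [56, 63], [0.284, 0.31])]
stop_top [(0.87, [60, 67], [0.3, 0.303]), (0.58, [317, 122], [0.64, 0.233])]
console [(0.82, [294, 118], [0.621, 0.235]), (0.76, [89, 72], [0.291, 0.306]), (0.75, [302, 122], [0.636, 0.228])]
specimen [(0.94, [257, 238], [0.562, 0.016]), (0.58, [201, 201], [0.459, 0.088]), (0.58, [273, 197], [0.589, 0.097]), (0.38, [198, 140], [0.46, 0.198])]
dishes [(0.76, [200, 140], [0.462, 0.199]), (0.71, [177, 65], [0.431, 0.317])]
w2 [ 0.52  -0.046  0.513] [ 0.019 -0.288 -0.958] 5.3667
ref_a [(0.74, [251, 222], [0.52, -0.224]), (0.58, [284, 156], [0.57, -0.117])]
gap_mid []
beaker [(0.86, [332, 192], [0.647, -0.174])]
shaker [(0.96, [272, 183], [0.559, -0.183]), (0.56, [168, 25], [0.387, 0.079])]
```

View pics/w12.png

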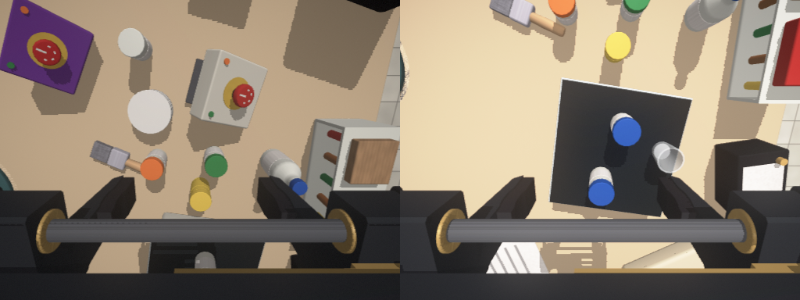

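The left wrist view shows the grey console with its head at about (243,95) and the orange lid at (152,168). The right one shows the blue lids at (626,131) and (601,191) and the beaker at (668,157). The slope direction isn't clear yet, so I'll zoom in on the console.

Run:
```python
from h import *
a=cam("scene","s2"); b=cam("top","t2")
for p,n in((a,'s2'),(b,'t2')): np.save(f'pics/{n}.npy',dict(p),allow_pickle=True)
w=cv2.imread('pics/w1.png')[50:180,225:360]
s=a["image"][205:300,270:365,::-1]; t=b["image"][115:185,165:235,::-1]
cv2.imwrite('pics/c.png',np.hstack([cv2.resize(x,(265,265),interpolation=cv2.INTER_CUBIC) for x in(w,s,t)]))
```

```text
(no output)
```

View pics/c.png

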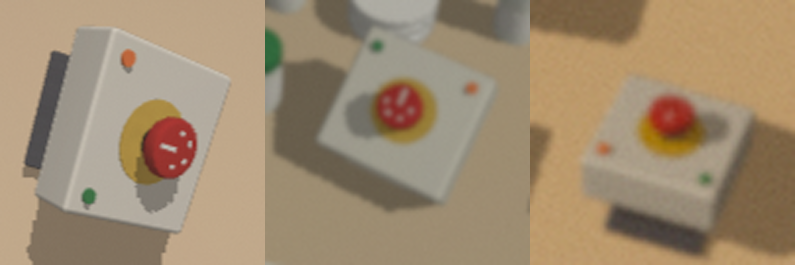

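The slope faces away from the robot (+x): the indicators and the high back edge are on the robot side. Next I'll fit the console pose from the face corners and the red-head silhouette, and the jars from lid silhouettes over all views.

```bash
cat >> h.py <<'E'
from scipy.optimize import least_squares
from scipy.spatial.transform import Rotation as Rot
def cyl(c,ax,r,z0,z1):
    ax=np.array(ax,float); u=np.cross(ax,[0.3,.9,.1]); u/=np.linalg.norm(u); v=np.cross(ax,u); th=np.linspace(0,2*np.pi,36,endpoint=False)
    return [np.array(c)+ax*z+r*(u*np.cos(t)+v*np.sin(t)) for z in(z0,z1) for t in th]
def hullc(p,pts):
    h=cv2.convexHull(np.array([proj(p,X) for X in pts],np.float32)); m=cv2.moments(h); return np.array([m['m10']/m['m00'],m['m01']/m['m00']])
HUE=dict(orange=(6,16),blue=(105,120),green=(50,85),yellow=(22,32),red=None)
def blob(p,col,uv,win=22):
    hsv=cv2.cvtColor(p["image"],cv2.COLOR_RGB2HSV).astype(int); H,S,V=hsv[...,0],hsv[...,1],hsv[...,2]
    m=((H<5)|(H>172)) if col=='red' else (H>=HUE[col][0])&(H<=HUE[col][1])
    m=m&(S>(150 if col!='green' else 110))&(V>40)
    w=np.zeros_like(m); u,v=np.round(uv).astype(int); w[max(v-win,0):v+win,max(u-win,0):u+win]=1; m=(m&w).astype(np.uint8)
    n,l,st,ce=cv2.connectedComponentsWithStats(m)
    if n<2: return None,0
    i=1+np.argmax(st[1:,4]); q=cv2.moments(cv2.convexHull(np.argwhere(l==i)[:,::-1].astype(np.int32)))
    return np.array([q['m10']/q['m00'],q['m01']/q['m00']]),st[i,4]
def load(n): return np.load(f'pics/{n}.npy',allow_pickle=True).item()
E
cat > fit.py <<'E'
from h import *
V={n:load(n) for n in('w1','w2','s2','t2')}
def jar(col,guess,z0,views):
    obs=[]
    for n in views:
        p=V[n]; b,a=blob(p,col,proj(p,[*guess,z0+.071]))
        if b is not None and a>30: obs.append((p,b)); print('  ',col,n,b.round(1),a)
    r=least_squares(lambda x:np.concatenate([(hullc(p,cyl([x[0],x[1],z0],[0,0,1],.023,.062,.08))-b)*.0+(hullc(p,cyl([x[0],x[1],z0],[0,0,1],.023,.062,.08))-b)/p["fx"] for p,b in obs]),guess,diff_step=1e-3)
    print(col,r.x.round(4),'res px',(r.fun*400).round(1)); return r.x
if __name__=='__main__':
    jar('orange',[.455,.088],0,['w1','s2','t2'])
    A=jar('blue',[.57,-.12],.085,['w2','s2','t2']); B=jar('blue',[.525,-.23],.085,['w2','s2','t2'])
    print('dist',np.linalg.norm(A-B),'mid',(A+B)/2)
    jar('green',[.59,.095],0,['w1','s2','t2']); jar('yellow',[.55,.02],0,['w1','w2','s2','t2'])
    C={'w1':(np.array([[115,28],[230,78],[181,232],[67,209]])/[1.963,2.038]+[225,50],'b+ f+ f- b-'),
       's2':(np.array([[110,25],[232,78],[178,203],[53,140]])/2.789+[270,205],'b- b+ f+ f-'),
       't2':(np.array([[102,75],[222,110],[182,196],[53,161]])/3.786+[165,115],'f+ f- b- b+')}
    # f = +x(world) front low edge, b = back high edge; sign = world y
    red={n:blob(V[n],'red',proj(V[n],[.635,.232,.1]),20)[0] for n in C}; print(red)
    def T(x):
        yaw=x[3]; nx=np.array([np.cos(yaw),np.sin(yaw),0]) # horizontal dir the normal leans to
        n=nx*.5+np.array([0,0,np.sqrt(.75)]); up=-nx*np.sqrt(.75)+np.array([0,0,.5]); side=np.cross([0,0,1],nx) # side ~ +y
        return n,up,side
    def res(x,sep=False):
        n,up,s=T(x); c=x[:3]; fc=c+up*x[4]; o=[];
        for k,(pts,lab) in C.items():
            for uv,l in zip(pts,lab.split()):
                X=fc+up*(.058 if l[0]=='b' else -.058)+s*(.06 if l[1]=='+' else -.06)
                o.append((proj(V[k],X)-uv)/V[k]["fx"])
            o.append(2*(hullc(V[k],cyl(c,n,.020,.013,.027))-red[k])/V[k]["fx"])
        return np.concatenate(o)
    r=least_squares(res,[.62,.233,.08,-.3,0],diff_step=1e-3); n,up,s=T(r.x)
    print('face',r.x.round(4),'yaw',np.degrees(r.x[3]),'n',n.round(3),'top',(r.x[:3]+.027*n).round(4)); print((r.fun.reshape(3,-1)*400).round(1))
    print('back edge z',(r.x[:3]+up*(.058+r.x[4]))[2])
    q=Rot.from_euler('z',0)
E
python3 fit.py
```

```text
orange w1 [194.1 215.6] 685
   orange s2 [277.  186.8] 172
   orange t2 [245.3 199.1] 178
orange [0.46   0.0884] res px [-0.3 -0.   0.3  0.6  0.5 -0.3]
   blue w2 [289.8 168.4] 1066
   blue s2 [185.9 176.7] 232
   blue t2 [315.7 161.1] 175
blue [ 0.5687 -0.1216] res px [-0.4  0.2  0.2  1.6 -0.2 -0.2]
   blue w2 [257.3 246.3] 909
   blue s2 [154.4 159. ] 171
   blue t2 [357.1 173.5] 32
blue [ 0.5289 -0.2328] res px [-0.1  1.8 -1.4  0.9 -5.3  1.2]
dist 0.11817887451483544 mid [ 0.5488198  -0.17720105]
   green w1 [276.4 212. ] 602
   green s2 [266.9 223.1] 182
   green t2 [243.9 160.6] 121
green [0.5891 0.095 ] res px [-0.5 -0.3 -0.   0.4  0.8 -0.9]
   yellow w1 [255.9 250.7] 840
   yellow s2 [241.8 214. ] 349
   yellow t2 [267.3 170.9] 169
yellow [0.5591 0.025 ] res px [ 1.   1.4  2.3 -4.6 -1.7 -2. ]
{'w1': array([311.06057996, 121.95923055]), 's2': array([317.81518152, 243.01980198]), 't2': array([202.12772586, 144.71028037])}
face [ 6.219e-01  2.358e-01  7.390e-02 -2.644e-01 -1.000e-04] yaw -15.147079697279043 n [ 0.483 -0.131  0.866] top [0.6349 0.2323 0.0973]
[[-1.4 -1.9  1.8 -1.  -0.3  1.2 -3.1  2.1 -0.7 -0.3]
 [-1.8  0.1 -0.5  0.9 -1.8  0.6 -1.8  1.2  0.8  1.9]
 [-1.4 -2.3  1.  -1.8  1.1 -0.6 -1.2 -1.9  0.1 -0.1]]
back edge z 0.10282568156222716
```

The fits hold together: the blue jars come out 118 mm apart against the stated 116, and corner residuals are 1–3 px. Now I'll check the IK for pressing and twisting.

```bash
cat >> h.py <<'E'
FACE=np.array([.6219,.2358,.0739]); YAW=np.radians(-15.15)
NX=np.array([np.cos(YAW),np.sin(YAW),0]); N=NX*.5+np.array([0,0,.75**.5]); S=np.cross([0,0,1],NX)
def ori(ang,sg=1): # ang: clockwise turn seen from outside, degrees
    z=-N; x=Rot.from_rotvec(z*np.radians(ang)).apply(S*sg); R=np.column_stack([x,np.cross(z,x),z]); return Rot.from_matrix(R).as_euler('xyz',degrees=True)
E
python3 - <<'E'
from h import *
print(robot.sense()["joints"].round(1))
for sg in(1,-1):
    for a in (-20,0,20,43):
        for h in(.019,.1): 
            j=robot.inverse_kinematics(FACE+N*h,ori(a,sg)); print(sg,a,h,None if j is None else np.round(j,1))
from fit import jar,V
B=jar('blue',[.525,-.23],.085,['w2','s2'])
E
```

```text
[-15.7  -3.4  99.    0.   84.4 -15.7]
1 -20 0.019 [ 11.8  38.5  81.   13.1  87.8 -86.7]
1 -20 0.1 [ 10.6  38.7  72.7  12.6  95.9 -86. ]
1 0 0.019 [ 11.8  38.5  81.   13.1  87.8 -66.7]
1 0 0.1 [ 10.6  38.7  72.7  12.6  95.9 -66. ]
1 20 0.019 [ 11.8  38.5  81.   13.1  87.8 -46.7]
1 20 0.1 [ 10.6  38.7  72.7  12.6  95.9 -46. ]
1 43 0.019 [ 11.8  38.5  81.   13.1  87.8 -23.7]
1 43 0.1 [ 10.6  38.7  72.7  12.6  95.9 -23. ]
-1 -20 0.019 [11.8 38.5 81.  13.1 87.8 93.3]
-1 -20 0.1 [10.6 38.7 72.7 12.6 95.9 94. ]
-1 0 0.019 [ 11.8  38.5  81.   13.1  87.8 113.3]
-1 0 0.1 [ 10.6  38.7  72.7  12.6  95.9 114. ]
-1 20 0.019 [ 11.8  38.5  81.   13.1  87.8 133.3]
-1 20 0.1 [ 10.6  38.7  72.7  12.6  95.9 134. ]
-1 43 0.019 None
-1 43 0.1 None
   blue w2 [257.3 246.3] 909
   blue s2 [154.4 159. ] 171
blue [ 0.5286 -0.2307] res px [-0.3 -0.2 -0.7  0.9]
```

Run:
```python
from h import *
o=ori(0)
robot.set_gripper(0.0)
robot.move_ptp(FACE+N*.13,o); robot.wait(.3)
p=cam("wrist","w3"); np.save('pics/w3.npy',dict(p),allow_pickle=True)
m=hullc(p,cyl(FACE,N,.02,.013,.027)); print('head model',m,'seen',blob(p,'red',m,60), 'stop_top',[(round(q["p"],2),q["centre"]) for q in robot.spot_point(p,'stop_top')],proj(p,FACE+.027*N))
robot.movel(FACE+N*.050,o)
robot.wait(.2); f0=robot.sense()["force"]
h=.050
while h>.014+.010:
    h-=.001; robot.movel(FACE+N*h,speed=.03); robot.wait(.03)
    s=robot.sense(); f=(s["force"]-f0)@N; hh=(s["tcp_pos"]-FACE)@N-.014
    print(round((h-.014)*1e3,1),round(hh*1e3,2),round(f,2))
    if f>11: break
print(s["clock"])
robot.movel(FACE+N*.10); print(robot.sense()["clock"])
p=cam("wrist","w4"); np.save('pics/w4.npy',dict(p),allow_pickle=True)
```

```text
head model [251.36397023 192.65945662] seen (array([251.21622528, 191.38864678]), np.int32(1343)) stop_top [(0.92, [250.9, 194.6])] [251.37494364 194.73454644]
35.0 35.21 0.84
34.0 33.85 0.61
33.0 32.9 1.03
32.0 31.9 0.24
31.0 30.91 1.24
30.0 29.92 1.13
29.0 29.35 2.0
28.0 28.36 3.44
27.0 27.13 3.23
26.0 26.04 4.33
25.0 24.82 2.59
24.0 23.86 3.49
23.0 22.92 2.82
22.0 22.14 3.52
21.0 21.05 4.12
20.0 20.26 5.97
19.0 20.2 8.74
18.0 20.21 10.72
17.0 20.17 12.16
15.2
15.8083
```

View pics/w4.png

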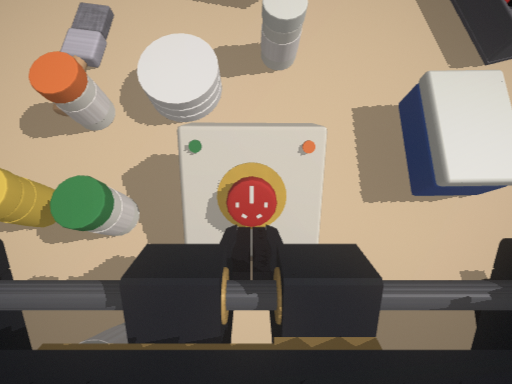

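The wrist picture shows the head at (252,202) centred on the yellow disc, with the jars undisturbed. The hard end was felt at 20.2 mm, so the face lies 2.2 mm further out than fitted. Next I'll check the latch by parallax, then take the jar.

```bash
echo 'FACE=FACE+.0022*N' >> h.py
cat > latch.py <<'E'
from h import *
def latch(p,quiet=False):
    m=hullc(p,cyl(FACE,N,.02,.013,.027)); b,a=blob(p,'red',m,40)
    for d in(0,.0065): print('press',d,hullc(p,cyl(FACE,N,.02,.013-d,.027-d)).round(1),'seen',b.round(1),'top only',hullc(p,cyl(FACE,N,.02,.0269-d,.027-d)).round(1))
E
python3 - <<'E'
from latch import *
for n in('w3','w4'): print(n); latch(load(n))
a=cam("scene","s3"); print('scene'); latch(a); b=cam("top"); print('top'); latch(b)
# jar: hover, look, refine
from fit import jar,V
d=np.array([.5286+0,-.2307])-np.array([.5687,-.1216]); d/=np.linalg.norm(d)
robot.set_gripper(.07)
robot.movel(FACE+N*.16,speed=.25)
for yaw in(0,-20,-70,70): print(yaw,robot.inverse_kinematics([.46,.0884,.064],[180,0,yaw]),robot.inverse_kinematics([.5487,-.1762,.15],[180,0,yaw]))
robot.move_ptp([.46,.0884,.2],[180,0,-20]); robot.wait(.3)
V['w5']=cam("wrist","w5"); print(robot.sense()["clock"],robot.sense()["tcp_pos"])
jar('orange',[.46,.0884],0,['w5']); print(proj(V['w5'],[.46,.0884,.071]))
E
```

```text
w3
press 0 [251.4 193.4] seen [251.2 191.4] top only [251.4 195. ]
press 0.0065 [251.4 191.3] seen [251.2 191.4] top only [251.4 192.8]
w4
press 0 [251.3 206.3] seen [251.3 201.2] top only [251.3 208.3]
press 0.0065 [251.3 203.5] seen [251.3 201.2] top only [251.3 205.5]
scene
press 0 [318.1 243.8] seen [323.2 241.7] top only [317.7 243.4]
press 0.0065 [318.5 244.3] seen [323.2 241.7] top only [318.1 243.9]
top
press 0 [202.2 144.2] seen [198.4 146.9] top only [202.3 142.7]
press 0.0065 [202.1 145.6] seen [198.4 146.9] top only [202.2 144.1]
0 [ 7.83098404e+00  4.57231953e+00  1.26344335e+02 -2.54444375e-14
  4.90833450e+01  7.83098404e+00] [-2.02793446e+01  9.43983706e+00  1.10125847e+02 -2.54444375e-14
  6.04343163e+01 -2.02793446e+01]
-20 [ 7.83098404e+00  4.57231953e+00  1.26344335e+02 -2.54444375e-14
  4.90833450e+01  2.78309840e+01] [-2.02793446e+01  9.43983706e+00  1.10125847e+02 -2.54444375e-14
  6.04343163e+01 -2.79344639e-01]
-70 [ 7.83098404e+00  4.57231953e+00  1.26344335e+02 -2.54444375e-14
  4.90833450e+01  7.78309840e+01] [-2.02793446e+01  9.43983706e+00  1.10125847e+02 -2.54444375e-14
  6.04343163e+01  4.97206554e+01]
70 [ 7.83098404e+00  4.57231953e+00  1.26344335e+02 -2.54444375e-14
  4.90833450e+01 -6.21690160e+01] [-2.02793446e+01  9.43983706e+00  1.10125847e+02 -2.54444375e-14
  6.04343163e+01 -9.02793446e+01]
19.25 [0.46044851 0.08849085 0.19999464]
   orange w5 [250.7 186.6] 1737
orange [0.4601 0.0889] res px [0. 0.]
[250.78412271 186.72987778]
```

View pics/w5.png

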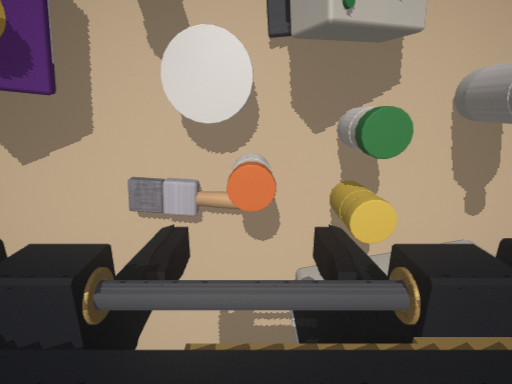

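The picture shows the orange lid at (251,187), right between the jaws, with the low brush to its left. The parallax change (3.1 px measured, 2.8 expected) agrees with the head being latched. Now to grasp and carry the jar.

Run:
```python
from h import *
from fit import jar,V
o=[180,0,-20.2]
robot.movel([.460,.0886,.10],o,.25); robot.movel([.460,.0886,.063],speed=.1)
robot.set_gripper(.03); s=robot.sense(); print('gap',s["finger_gap"],s["tcp_pos"].round(4))
robot.movel([.460,.0886,.28],speed=.2); s=robot.sense(); print('gap',s["finger_gap"],s["force"].round(2),s["clock"])
robot.move_ptp([.51,-.09,.30],o); robot.wait(.3)
V['w6']=cam("wrist","w6"); np.save('pics/w6.npy',dict(V['w6']),allow_pickle=True)
V['s6']=cam("scene","s6")
A=jar('blue',[.5687,-.1216],.085,['w6','s6']); B=jar('blue',[.5286,-.2307],.085,['w6','s6']); print(np.linalg.norm(A-B),(A+B)/2)
A=jar('blue',[.5687,-.1216],.085,['w6']); B=jar('blue',[.5286,-.2307],.085,['w6']); print(np.linalg.norm(A-B),(A+B)/2,robot.sense()["clock"])
```

```text
gap 0.044818342774081296 [0.4605 0.0887 0.0635]
gap 0.04467832317414701 [-0.02 -0.53 -0.89] 22.0583
   blue w6 [317.2 192.5] 1645
   blue s6 [186.  176.7] 237
blue [ 0.5683 -0.1212] res px [-0.2  0.2  0.3  1.5]
   blue s6 [154.3 159.3] 164
blue [ 0.5257 -0.2305] res px [0. 0.]
0.11733527020590408 [ 0.54701961 -0.1758706 ]
   blue w6 [317.2 192.5] 1645
blue [ 0.5685 -0.1211] res px [ 0. -0.]Traceback (most recent call last):
  File "<stdin>", line 11, in <module>
  File "fit.py", line 8, in jar
    r=least_squares(lambda x:np.concatenate([(hullc(p,cyl([x[0],x[1],z0],[0,0,1],.023,.062,.08))-b)*.0+(hullc(p,cyl([x[0],x[1],z0],[0,0,1],.023,.062,.08))-b)/p["fx"] for p,b in obs]),guess,diff_step=1e-3)
    return func(*args, **kwargs)
    vector_fun = VectorFunction(
        fun_wrapped,
    ...<6 lines>...
        workers=workers
    )
    self._update_fun()
    ~~~~~~~~~~~~~~~~^^
    self.f = self.fun_wrapped(xp_copy(self.x))
             ~~~~~~~~~~~~~~~~^^^^^^^^^^^^^^^^^
    return np.atleast_1d(self.fun(x))
                         ~~~~~~~~^^^
    return self.f(x, *self.args, **self.kwargs)
           ~~~~~~^^^^^^^^^^^^^^^^^^^^^^^^^^^^^^
  File "fit.py", line 8, in <lambda>
    r=least_squares(lambda x:np.concatenate([(hullc(p,cyl([x[0],x[1],z0],[0,0,1],.023,.062,.08))-b)*.0+(hullc(p,cyl([x[0],x[1],z0],[0,0,1],.023,.062,.08))-b)/p["fx"] for p,b in obs]),guess,diff_step=1e-3)
                             ~~~~~~~~~~~~~~^^^^^^^^^^^^^^^^^^^^^^^^^^^^^^^^^^^^^^^^^^^^^^^^^^^^^^^^^^^^^^^^^^^^^^^^^^^^^^^^^^^^^^^^^^^^^^^^^^^^^^^^^^^^^^^^^^^^^^^^^^^^^^^^^^^^^^^^^^^
ValueError: need at least one array to concatenate
```

View pics/w6.png

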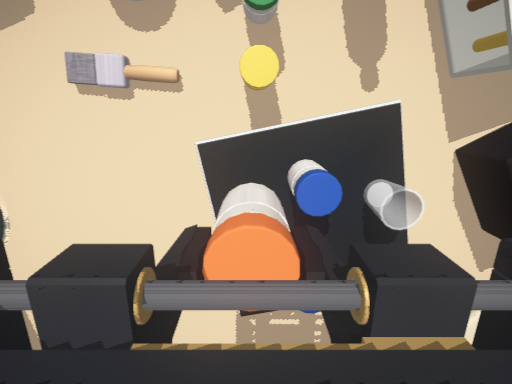

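The jar is held upright with a gap of 44.7 mm, blue jar A is at (317,192), and the midpoint stays at (0.5486, -0.1760). Now I'll lower it gently.

Run:
```python
from h import *
from fit import jar,V
o=[180,0,-20.2]; M=[.5486,-.1761]
robot.movel([*M,.28],o,.2); robot.movel([*M,.165],speed=.12); robot.wait(.2)
f0=robot.sense()["force"][2]; z=.155; robot.movel([*M,z],speed=.05)
while z>.143:
    z-=.0007; robot.movel([*M,z],speed=.015); f=robot.sense()["force"][2]-f0
    if f>1.5: robot.wait(.05); f=robot.sense()["force"][2]-f0
    if f>1.5: break
s=robot.sense(); print('z',z,s["tcp_pos"].round(4),f,s["clock"])
robot.set_gripper(.062); robot.wait(.1)
robot.movel([*M,.26],speed=.15)
robot.move_ptp([.50,-.13,.33],[180,0,0]); robot.wait(.2)
V['w7']=cam("wrist","w7"); V['s7']=cam("scene","s7")
A=jar('blue',[.5687,-.1216],.085,['w7','s7']); B=jar('blue',[.5286,-.2307],.085,['w7','s7']);C=jar('orange',M,.085,['w7','s7']); print('mid',(A+B)/2,'err',C-(A+B)/2,np.linalg.norm(A-B))
print('latch');
from latch import latch
latch(V['s7']); print(robot.sense()["clock"])
cv2.imwrite('pics/ws7.png',np.hstack([V['w7']["image"][:,:,::-1][:300,100:450],cv2.resize(V['s7']["image"][100:280,120:360,::-1],(400,300))]))
```

```text
z 0.1536 [ 0.5486 -0.1761  0.1536] 1.6092135630296491 26.075
   blue w7 [316.1 168. ] 1455
   blue s7 [186.4 176.7] 213
blue [ 0.5685 -0.1211] res px [-0.3  0.  -0.1  1.5]
   blue w7 [276.6 258.6] 1218
   blue s7 [154.3 159. ] 171
blue [ 0.5288 -0.2308] res px [-0.3 -0.2 -0.7  1. ]
   orange w7 [295.5 215.6] 1337
   orange s7 [169.6 167.5] 230
orange [ 0.5489 -0.1761] res px [-0.3  0.  -0.1  1.4]
mid [ 0.54868158 -0.17595908] err [ 0.00018992 -0.00018166] 0.11667155641874156
latch
press 0 [318.1 243.8] seen [318.1 243.5] top only [317.7 243.4]
press 0.0065 [318.5 244.3] seen [318.1 243.5] top only [318.1 243.9]
28.2583
```

View pics/ws7.png

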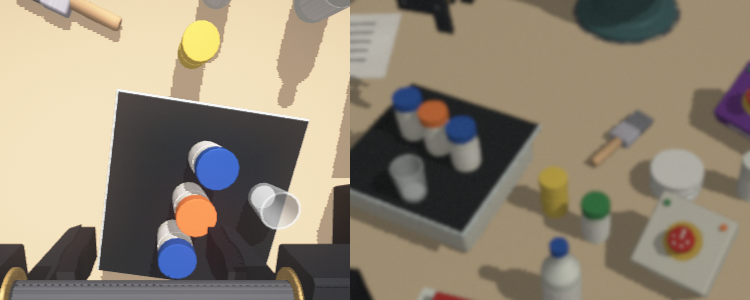

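The orange jar stands upright between the two blue ones, within about 0.3 mm of the midpoint. However, the contact trigger fired at z = 0.1536, about 5 mm above where I expected touchdown, so it may have dropped a few millimetres. It came to rest well. Now for the twist.

Run:
```python
from h import *
from latch import latch
o=ori(0)
robot.move_ptp(FACE+N*.13,o); robot.set_gripper(.064); robot.wait(.2)
p=cam("wrist","w8"); latch(p); print('clock',robot.sense()["clock"])
robot.movel(FACE+N*.05,speed=.12); robot.wait(.2); f0=robot.sense()["force"]
robot.movel(FACE+N*.019,speed=.04); s=robot.sense(); print('down',(s["force"]-f0).round(2))
robot.set_gripper(.03); s=robot.sense(); print('grip',s["finger_gap"],(s["force"]-f0).round(2))
j=np.array(s["joints"],float); j0=robot.inverse_kinematics(FACE+N*.019,o)
for a in (10,20,30,38,44):
    q=np.array(j0,float); q[5]+=a; robot.set_joints(q); s=robot.sense()
    print(a,s["joints"][5].round(1),'Mz',round(float(s["moment"]@-N),3),(s["force"]-f0).round(1),s["finger_gap"].round(4))
robot.wait(.3); robot.set_gripper(.056); robot.wait(.5); print('clock',robot.sense()["clock"],(robot.sense()["force"]-f0).round(2))
robot.movel(FACE+N*.05,speed=.06); robot.movel(FACE+N*.13,speed=.15); robot.wait(.2)
p=cam("wrist","w9"); latch(p)
q[5]-=44; robot.move_ptp(FACE+N*.13,o); robot.wait(.2)
p=cam("wrist","w10"); latch(p); print(robot.sense()["clock"])
```

```text
press 0 [251.1 193. ] seen [251.  188.9] top only [251.1 194.5]
press 0.0065 [251.1 190.9] seen [251.  188.9] top only [251.1 192.4]
clock 30.3
down [-0.88  0.49 -0.02]
grip 0.039280383794735835 [ 0.12 -0.61  0.03]Traceback (most recent call last):
  File "<stdin>", line 12, in <module>
AttributeError: 'float' object has no attribute 'round'
```

Still latched before the twist: the head is seen at row 188.9, against 191.4 when up. The script stopped on a print error after the first 10° step, so I'll continue from there.

Run:
```python
from h import *
from latch import latch
o=ori(0); s=robot.sense(); print(np.round(s["joints"],1),s["finger_gap"])
j0=np.array(robot.inverse_kinematics(FACE+N*.019,o),float); print(j0.round(1)); f0=s["force"]
for a in (20,30,38,44):
    q=j0.copy(); q[5]+=a; robot.set_joints(q); s=robot.sense()
    print(a,round(float(s["joints"][5]),1),'Mz',round(float(s["moment"]@-N),3),(s["force"]-f0).round(1),round(float(s["finger_gap"]),4))
robot.wait(.3); robot.set_gripper(.056); robot.wait(.5); print('clock',robot.sense()["clock"],(robot.sense()["force"]-f0).round(2))
robot.movel(FACE+N*.05,speed=.06); robot.movel(FACE+N*.13,speed=.15)
robot.move_ptp(FACE+N*.13,o); robot.wait(.2)
p=cam("wrist","w10"); latch(p); print(robot.sense()["clock"])
```

```text
[ 11.8  38.5  80.8  13.1  88.1 -56.9] 0.038916821605551113
[ 11.8  38.5  80.8  13.1  88.  -66.7]
20 -47.0 Mz -0.031 [ 0.5 -0.4  3. ] 0.0392
30 -37.1 Mz -0.089 [ 0.5 -2.8  4. ] 0.0396
38 -29.1 Mz 0.013 [ 0.6 -2.   3.3] 0.0391
44 -23.1 Mz -0.017 [ 0.5 -2.5  3.4] 0.0394
clock 35.3667 [-0.49  4.31 -0.33]
press 0 [250.8 193.3] seen [250.7 191.3] top only [250.8 194.9]
press 0.0065 [250.8 191.2] seen [250.7 191.3] top only [250.8 192.7]
37.725
```

View pics/w10.png

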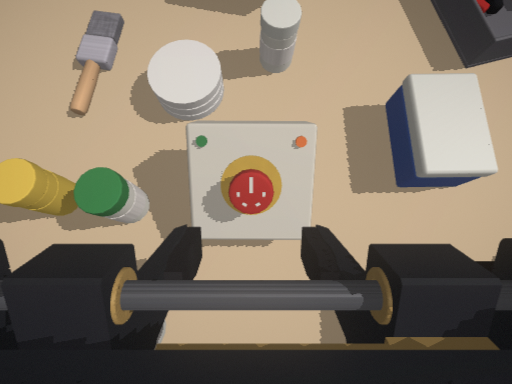

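The head is seen at row 191.3, the same as when up in w3 (191.4; latched 188.9), and its mark is back at 0. I'll make a last check of head size and jars, then hand in.

Run:
```python
from h import *
from fit import jar,V
for n in('w3','w8','w10'):
    im=cv2.imread(f'pics/{n}.png')[:,:,::-1].copy(); print(n,blob(dict(image=im),'red',(251,191),60))
robot.movel(FACE+N*.2,speed=.2)
robot.move_ptp([.45,-.05,.38],[180,0,0]); robot.wait(.3)
V['w11']=cam("wrist","w11");V['s11']=cam("scene","s11")
v=['w11','s11']
A=jar('blue',[.5687,-.1216],.085,v); B=jar('blue',[.5286,-.2307],.085,v);C=jar('orange',[.5487,-.176],.085,v); print('err',C-(A+B)/2)
jar('green',[.59,.095],0,v); print(robot.sense()["clock"],robot.sense()["force"].round(2))
robot.hand_in()
```

```text
w3 (array([251.21622528, 191.38864678]), np.int32(1343))
w8 (array([251.01260105, 188.90596767]), np.int32(1265))
w10 (array([250.67330408, 191.30757116]), np.int32(1341))
   blue w11 [340.6 219.1] 970
   blue s11 [186.6 176.7] 217
blue [ 0.5694 -0.1212] res px [-0.5 -0.1 -0.4  1.8]
   blue w11 [301.8 276.8] 71
   blue s11 [154.2 158.9] 173
blue [ 0.5236 -0.2127] res px [0.8 2.6 6.3 1.1]
   orange s11 [169.6 167.5] 232
orange [ 0.5436 -0.1783] res px [-0.  0.]
err [-0.00288054 -0.01135323]
   green w11 [351.2  51.3] 864
   green s11 [267. 223.] 180
green [0.5904 0.097 ] res px [-0.2  0.2  0.5  1. ]
40.1 [ 0.33 -0.44  0.66]
the job is handed in; nothing more can be done
```

I pressed the stop button until it latched, put the orange-lidded jar between the two blue-lidded ones, then twisted the button clockwise until it sprang back up. The job was handed in at 40.1 s, within the 72 s limit.

- **Stop pressed:** I pushed to the hard end at 12 N. The camera still showed the head latched after the jar was placed, just before the twist.
- **Jar placed:** it stands upright, about 0.3 mm from the midpoint. The blue jars measured 116.7 mm apart, against the stated 116 mm.
- **Stop released:** I twisted the head 44° and opened the gripper without pulling. From the same camera pose, the head was back at its original row and size:

| State | Row (px) | Area (px) |
|---|---|---|
| Up at the start | 191.4 | 1343 |
| Latched | 188.9 | 1265 |
| At the end | 191.3 | 1341 |

**Checks that failed or disagreed:**
- **Set-down:** the contact reading (1.6 N) came about 5 mm higher than I expected touchdown. It may have been force noise, so the jar may have dropped up to 5 mm instead of being set down on contact.
- **Last check of the jar's position:** this one showed an 11 mm error. The wrist view only caught a sliver of one blue jar and missed the orange one, so I don't trust that figure. In the fixed scene camera, the blue and orange lids were within 0.3 px of where they were just after placing.
- **Other things:** the green-lidded jar was the only one I measured again, and it was within about 2 mm of its first position. The others I only judged by eye in the pictures, where nothing looked moved.

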